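# Slide the label plate out over the ledge's end

## Task

On the wooden ledge, one plate lies on each side of the metal rib; the longer one, with a screw hole near each end, is the label plate. Push it sideways with the fingertips until its long side lies flat against the rib, then push it along the rib towards the ledge's right-hand end (the robot's right) until about a third of its length sticks out past the end, still lying flat along the rib, and take the hand away. Only push it: do not grip, lift or press it hard, and leave the short plate and the things standing round the ledge where they are.

Things in the scene. Friction and masses are not known exactly. Their poses are not given: they have to be found in the camera images.
- ledge: Fixed wooden ledge, 150 (x) x 260 (y) x 30 mm high, on the desk, its flat top at z = 0.030. Down the middle of its top, along its whole length (its own y axis), runs a metal rib 10 mm wide (x from -5 to +5 mm) that stands 9 mm above the top. Long sides and ends are open (no lip). Origin: centre of the underside, at desk level; its -y axis points along the rib to the right-hand end, its -x axis to the side nearer the robot.
- ledge_end (a point): Middle of the upper edge of the ledge's right-hand (-y) end, on the top surface at z = 0.030; axes as the ledge's. Beyond it in -y the plate sticks out.
- label_plate: Loose bare aluminium label plate, 45 (x) x 110 (y) x 6 mm thick, 0.15 to 0.3 kg, with an 8 mm through hole 11 mm from each end. It lies flat on the ledge on one side of the rib or the other, its long side 10 to 15 mm off the rib at the middle, and slightly askew (up to 0.12 rad), wholly on the ledge. Origin: centre of the underside; its -y axis points to the ledge's right-hand end. Flush against the rib its centre is 27.5 mm from the rib's middle line.
- plate_lead (a point): Middle of the label plate's leading (-y) end, at its underside: how far it lies past ledge_end in -y is the overhang. A third of the length is 37 mm; with more than 55 mm out the plate tips off.
- short_plate: Loose plain aluminium plate without holes, 45 x 75 x 6 mm, flat on the other side of the rib. To be left alone. Origin: centre of the underside.
- seal_stick: Light wooden round seal stick, 16 mm across and 60 mm tall, standing on the desk off the ledge's right-hand end. To be left alone. Origin: centre of the foot.
- dark_seal: Dark round seal stick, 14 mm across and 60 mm tall, standing on the desk off the ledge's right-hand end. To be left alone. Origin: centre of the foot.
- whetstone: Whetstone in a dark sleeve, 30 x 88 x 17 mm, lying on the desk off the ledge's left-hand end. To be left alone. Origin: centre of the underside.
There are look-alikes about, which are no part of the job. What is shaped like the label_plate but purple or red is not meant.

How it is judged (in metres and radians):
On the way, in this order (a step that is already met when the one before it is completed fails the run):
1. the label plate's long side lies flat against the rib (gap under 4 mm, within 0.05 rad), the plate still wholly on the ledge (x of label_plate in the frame of ledge between -0.0315 and 0.0315 m and angle between the y axis of label_plate and the y axis of ledge, either way round below 0.05 rad and y of plate_lead in the frame of ledge_end above 0 m), for 0.1 s.
2. the label plate sticks out past the ledge's right-hand end by 25 to 49 mm (y of plate_lead in the frame of ledge_end between -0.049 and -0.025 m), for 0.2 s.
At the end, for the whole second after the job is handed in: The label plate lies flat and at rest on the ledge, along the rib (gap under 6 mm, within 0.09 rad), with 25 to 49 mm of its 110 mm length sticking out past the right-hand end; the short plate is where it was (within 10 mm) (all of step 2 and x of label_plate in the frame of ledge between -0.0335 and 0.0335 m and angle between the y axis of label_plate and the y axis of ledge, either way round below 0.09 rad and angle between label_plate's own z axis and vertical below 0.04 rad and height (world z) of label_plate between 0.027 and 0.033 m and linear speed of label_plate below 0.01 m/s and distance of short_plate from where it was at the start of the episode below 0.01 m); the robot touches nothing.
It fails at once if the label plate is lifted or carried (more than 6 mm up, or tilted over 0.15 rad) (height (world z) of label_plate above 0.036 m or angle between label_plate's own z axis and vertical above 0.15 rad).
It fails at once if the label plate is gripped or pressed hard (over 35 N from the fingers) (contact force between the fingers and label_plate above 35 N).
It fails at once if the short plate is moved more than 10 mm (distance of short_plate from where it was at the start of the episode above 0.01 m).
It fails at once if a thing round the ledge is moved more than 15 mm or knocked over (distance of any of seal_stick, dark_seal, whetstone from where it was at the start of the episode above 0.015 m or angle between any of seal_stick, dark_seal's own z axis and vertical above 0.3 rad).
It also fails if it takes over 54 s, if anything falls off the work surface, if the arm or the gripper's body presses on something with over 40 N, if the wrist force passes 120 N, or if a joint passes its speed limit or range.

## Robot

A 6-joint arm with a two-finger parallel gripper is mounted at the origin on a cart in front of the work surface, level with it; the furniture and walls round the work are solid. World frame = base frame: x ahead of the robot, y to its left, z up, the work surface at z = 0. Lengths are in m, angles in degrees, forces in N, time in s.
With the tool pointing down it reaches from about 0.3 to 0.825 m from the base axis. Payload 5.4 kg.
Tool frame: the origin (TCP) lies midway between the tips of the shut fingers; the grasp point (between the pads) lies 19 mm behind it; z points along the fingers, y is the direction in which the jaws open and shut (so a half turn about z gives the same grasp; the last joint's range is limited). The gripper opens to 92 mm and grips with 3 to 60 N. Pads are 20 mm wide; open, the fingers measure 128 mm over their backs; the gripper's body (75 mm by 189 mm) begins 69 mm behind the grasp point.
Start: joints at [65.025, 9.076, 91.501, -0, 79.423, -12.038], TCP at [0.129, 0.56, 0.215] pointing down, gripper open.
Joint ranges: [-166.64, 166.64], [-54.1, 131.32], [10.49, 154.53], [-73.88, 253.88], [9.74, 151.15], [-171.62, 171.62]. Speed limits (degrees/s): [147.25, 147.25, 180, 180, 180, 180].

## Interface

Orientations are given as [roll, pitch, yaw] about the fixed x, y, z axes, in that order (R = Rz(yaw) Ry(pitch) Rx(roll)).
In Python, from station import robot gives the robot as it stands.
- The arm moves only by the shell command python3 -m jog 'ROWS' [FORCE]. ROWS is JSON, a list of rows, each an object of numbers: "x", "y", "z": the shift along the world's x, y, z in m; "twist": the turn about the world's z in degrees; "claw": the closure in counts, from 0 (fully open) to 255 (shut). A call has 1 to 20 rows; each row shifts and turns the commanded pose from where the row before left it; what a row does not reach is not made up. A row lasts 1/12 s, in which the tool goes at most 41.7 mm and 7.16 degrees, less where a joint would pass 70% of its speed; a pose out of reach is approached as far as the arm can. A call with a gripper value outside its range is refused whole. The fingers move at their own pace and stop on an object; FORCE is the grip in N (left out, the last holds). Time passes only in rows, so rows that do not move let the fingers close. It gives the time, the measured TCP pose, the force and the opening at its end, in the units of the state.
- robot.state(): the state, without advancing time (a new reading comes with each control period).
- robot.get_image(name): name is "scene" or "top"; returns (picture, depth): 480x640x3 uint8, blue, green, red; 480x640 float32, m along the optical axis (not along the pixel's ray), 0 where there is no reading.
- robot.camera_info(name): a dict with "camera_matrix" (3x3 intrinsics, pixels), "rvec" (rotation vector, rad) and "tvec" (3), from world to camera coordinates, as OpenCV has them. Camera axes: x right, y down, z forward; pixel columns grow to the right and rows downward; lengths in m; the calibration is good to about 2 mm. A picture is of the moment at which its call begins. camera_info takes no time and is no camera call.
- robot.close_job(): hands the job in, once; it reports no verdict.
Trained networks look in the newest picture that a camera, given by its name, has taken for a name from the list of things; names that differ only in an ending like _2 or _b are one class to them, and where a whole thing is asked for, a point or a joint stands for the part that bears it (a point fixed in the world has none). Each returns a list of dicts, best first, with "conf" (0 to 1); they miss things now and then, are a little off and sometimes report something else, mostly with a low value. They report only what shows in the picture. A call takes as long as a camera call. They do not tell look-alikes from the thing itself.
- robot.find_in(camera, thing): "extent" ([left, top, right, bottom] in pixels, round what is visible of it).
- robot.tip_of(camera, thing): "position" ([row, column] in pixels: a listed point, or the origin of a listed thing).
The state is a dict: "time": time; "q": joint angles; "qd": joint speeds; "tau": joint torques, N m; "tool_pos": TCP position; "eef_rot": TCP orientation; "ft_force": force on the tool from outside, world axes, zero at the start; "wrist_torque": the same for the moment, N m; "grip_width": finger opening in m.
Only numpy, scipy, OpenCV 4.12 (cv2) and the standard library are available. Lean on these libraries where they do the work, as an engineer would, in place of code of your own. Each camera call takes 0.05 s, during which the arm holds its last target. There are 200 camera calls.

## Working session

There is one attempt and no reset: what is moved stays moved. The work goes in short steps, Python scripts to look and compute and a shell command to move; the robot and the scene stay as the last step left them, time stands still between calls to the robot, and variables do not carry over. Pictures are saved under pics/ and viewed, about 8 in all and at most 12, crops included, and the job is handed in when it is done.

```bash
mkdir -p pics; cat > h.py <<'E'
import cv2, numpy as np
from station import robot
def cam(n):
    c=robot.camera_info(n); K=np.array(c["camera_matrix"],float); R=cv2.Rodrigues(np.array(c["rvec"],float))[0]; t=np.array(c["tvec"],float).ravel(); return K,R,t
def px2w(n,u,v,z):
    K,R,t=cam(n); d=R.T@np.linalg.inv(K)@np.array([u,v,1.]); o=-R.T@t; return o+d*(z-o[2])/d[2]
def w2px(n,p):
    K,R,t=cam(n); q=K@(R@np.array(p,float)+t); return q[:2]/q[2]
E
python3 - <<'E'
from h import *
for n in("top","scene"):
    im,d=robot.get_image(n); cv2.imwrite(f"pics/{n}0.png",im)
    K,R,t=cam(n); print(n,(-R.T@t).round(3),K[0,0])
    for th in("label_plate","short_plate","ledge","seal_stick","dark_seal","whetstone"):
        r=robot.find_in(n,th)[:3]; print(th,[(np.round(a["extent"]).astype(int).tolist(),round(a["conf"],2)) for a in r])
    for th in("ledge_end","plate_lead","label_plate","ledge"):
        r=robot.tip_of(n,th)[:2]; print(th,[(np.round(a["position"]).tolist(),px2w(n,a["position"][1],a["position"][0],.03).round(3).tolist(),round(a["conf"],2)) for a in r])
print(robot.state())
E
```

```text
top [0.354 0.367 1.263] 524.4154495603395
label_plate [([333, 236, 378, 266], 0.87), ([159, 258, 197, 304], 0.83)]
short_plate [([331, 207, 366, 232], 0.89), ([301, 191, 428, 274], 0.65)]
ledge []
seal_stick [([443, 190, 458, 201], 0.41)]
dark_seal [([456, 214, 466, 223], 0.57)]
whetstone [([261, 245, 299, 260], 0.77), ([331, 208, 368, 233], 0.26)]
ledge_end [([219.0, 416.0], [0.611, 0.142, 0.03], 0.61)]
plate_lead [([240.0, 373.0], [0.557, 0.245, 0.03], 0.93), ([298.0, 168.0], [0.414, 0.725, 0.03], 0.62)]
label_plate [([250.0, 349.0], [0.532, 0.302, 0.03], 0.98), ([281.0, 177.0], [0.454, 0.706, 0.03], 0.79)]
ledge [([236.0, 360.0], [0.568, 0.277, 0.03], 0.95)]
scene [0.09  1.27  0.932] 616.1058021105222
label_plate [([249, 363, 309, 413], 0.61), ([323, 212, 350, 242], 0.57)]
short_plate [([291, 205, 315, 232], 0.73)]
ledge [([279, 181, 359, 263], 0.83)]
seal_stick []
dark_seal [([346, 153, 350, 169], 0.51), ([286, 270, 314, 305], 0.48), ([324, 213, 349, 244], 0.22)]
whetstone [([288, 271, 316, 304], 0.67)]
ledge_end [([185.0, 328.0], [0.619, 0.151, 0.03], 0.83)]
plate_lead [([214.0,
[... 182 characters left out ...]
0.81)]
ledge [([226.0, 321.0], [0.567, 0.303, 0.03], 0.94)]
{'time': 1.1, 'q': array([ 6.50228611e+01,  9.07602128e+00,  9.15000969e+01,  1.45701928e-03,
        7.94236464e+01, -1.20398718e+01]), 'qd': array([-0.01780476, -0.02158926,  0.06579327, -0.0763393 ,  0.16347448,
       -0.03661914]), 'tau': array([-5.31602291e-05, -3.85576701e+01, -3.22365546e+01,  7.00302492e-02,
        3.07413354e-02, -5.17876754e-05]), 'tool_pos': array([0.12876291, 0.56039048, 0.21460857]), 'eef_rot': array([ 1.79999471e+02, -1.35164940e-03,  1.67062466e+02]), 'ft_force': array([0.52966657, 0.1935397 , 0.27848355]), 'wrist_torque': array([0.00109086, 0.1063628 , 0.01861776]), 'grip_width': 0.092031765824458}
```

View pics/top0.png

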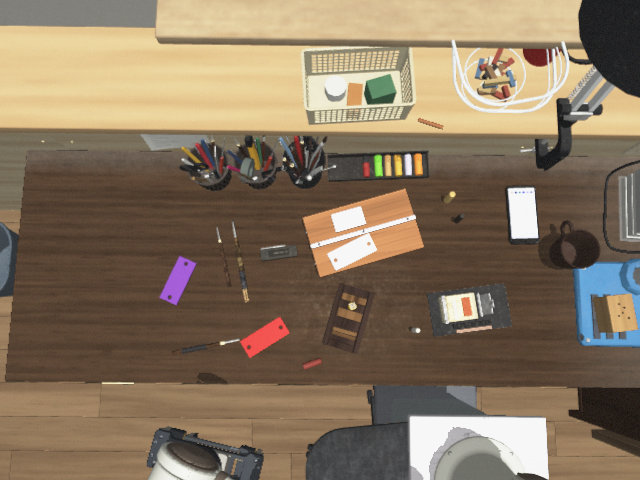

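View pics/scene0.png

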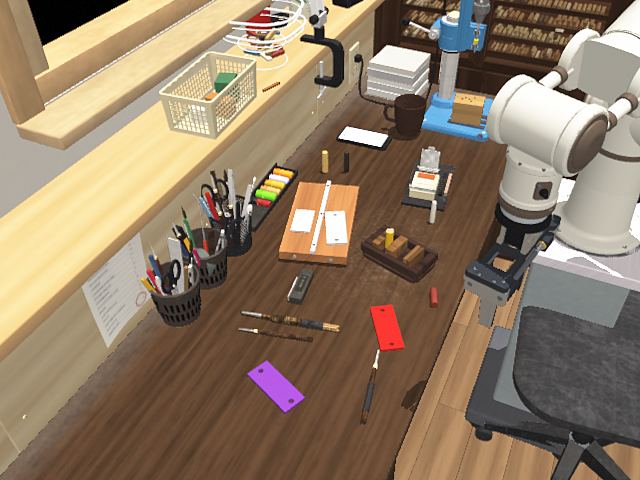

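The label plate is the white one with holes, on the near side of the rib (top view, about (352,251)). The short plate is on the far side at (348,219). The seals stand at (449,197) and (459,217), and the whetstone at (279,252). I'll measure the poses more closely next.

```bash
cat >> h.py <<'E'
def meas(name,tag):
    im,d=robot.get_image(name)
    hsv=cv2.cvtColor(im,cv2.COLOR_BGR2HSV)
    np.save(f"pics/{tag}.npy",im)
    roi=np.zeros(im.shape[:2],np.uint8)
    return im,hsv
def rect(name,mask,z):
    cs=cv2.findContours(mask,cv2.RETR_EXTERNAL,cv2.CHAIN_APPROX_NONE)[0]
    out=[]
    for c in cs:
        if cv2.contourArea(c)<60: continue
        w=np.array([px2w(name,u,v,z)[:2] for u,v in c[:,0]],np.float32)*1000
        (cx,cy),s,a=cv2.minAreaRect(w); b=cv2.boxPoints(((cx,cy),s,a))
        e=max((b[1]-b[0],b[2]-b[1]),key=np.linalg.norm); e=e*np.sign(e[1])
        out.append((np.round([cx,cy],1).tolist(),np.round(sorted(s),1).tolist(),round(float(np.degrees(np.arctan2(e[1],e[0]))),2)))
    return out
E
python3 - <<'E'
from h import *
im,hsv=meas("top","t1")
roi=np.zeros(im.shape[:2],np.uint8); roi[183:283,295:432]=255
wood=((hsv[...,0]<20)&(hsv[...,1]>90)&(hsv[...,2]>130)).astype(np.uint8)*roi
white=((hsv[...,1]<60)&(hsv[...,2]>150)).astype(np.uint8)*roi
wood2=cv2.morphologyEx(wood|white,cv2.MORPH_CLOSE,np.ones((3,3)))
print("ledge",rect("top",wood2,.03)); print("white",rect("top",white,.036))
c=im[180:285,290:475]; cv2.imwrite("pics/crop1.png",cv2.resize(c,None,fx=4,fy=4,interpolation=cv2.INTER_CUBIC))
for n,u,v in(("seal",449,197),("dark",459,217),("whet",279,252)): print(n,px2w("top",u,v,.03).round(3))
E
```

```text
ledge [([578.1, 269.3], [150.5, 262.3], 106.87)]
white [([546.7, 260.6], [77.2, 261.0], 106.9), ([607.6, 305.6], [46.3, 76.1], 107.01)]
seal [0.666 0.061 0.03 ]
dark [0.617 0.038 0.03 ]
whet [0.526 0.469 0.03 ]
```

View pics/crop1.png

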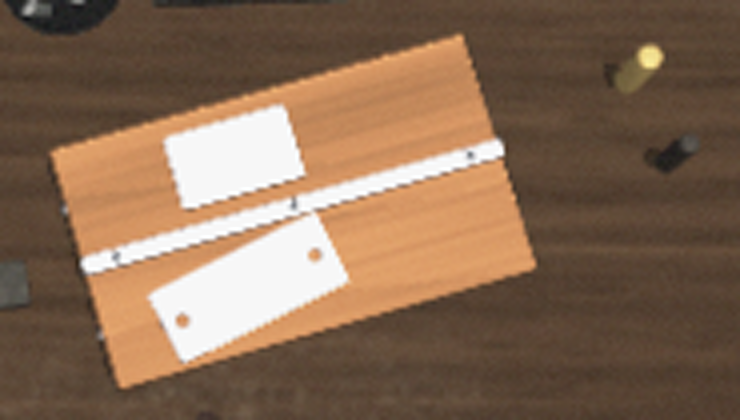

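```bash
cat >> h.py <<'E'
C=np.array([.5781,.2693]); A=np.radians(106.87); EY=np.array([np.cos(A),np.sin(A)]); EX=np.array([EY[1],-EY[0]])
def toL(p): d=np.array(p[:2])-C; return np.array([d@EX,d@EY])
def toW(l): return C+l[0]*EX+l[1]*EY
E
python3 - <<'E'
from h import *
for u,v in((148,297),(317,212),(350,283),(187,361),(85,265),(500,148)): print((u,v),(toL(px2w("top",290+(u-1.5)/4,180+(v-1.5)/4,.036))*1000).round(1))
for n,z in((("box near"),.03),):
  for u,v in((340,286),(372,294),(352,307),(279,252)): print(u,v,(toL(px2w("top",u,v,z))*1000).round(1))
im,d=robot.get_image("top"); K,R,t=cam("top")
for u,v in((352,307),(345,300),(305,160),(285,252),(240,290)): 
  q=R.T@(np.linalg.inv(K)@np.array([u,v,1])*d[v,u]-t); print(u,v,q.round(3))
for l in((-.1,.022),(-.06,.022)): print(l,toW(l).round(4))
E
```

```text
(148, 297) [-28.3  98.7]
(317, 212) [ -7.2 -12.1]
(350, 283) [-53.5 -18.4]
(187, 361) [-71.1  87.3]
(85, 265) [  0.4 129.2]
(500, 148) [  -0.4 -128.4]
340 286 [-109.5   89.5]
372 294 [-148.5   22.6]
352 307 [-164.5   76.4]
279 252 [  8.2 205.8]
352 307 [0.397 0.297 0.066]
345 300 [0.415 0.311 0.026]
305 160 [0.743 0.41  0.061]
285 252 [0.528 0.455 0.019]
240 290 [ 0.437  0.564 -0.007]
(-0.1, 0.022) [0.476  0.2613]
(-0.06, 0.022) [0.5143 0.2729]
```

```bash
python3 -m jog '[{"x":0.022,"y":-0.018,"twist":5,"claw":127},{"x":0.022,"y":-0.018,"twist":5},{"x":0.022,"y":-0.018,"twist":5},{"x":0.022,"y":-0.018,"twist":5},{"x":0.022,"y":-0.018,"twist":5},{"x":0.022,"y":-0.018,"twist":4.8},{"x":0.022,"y":-0.018},{"x":0.022,"y":-0.018},{"x":0.022,"y":-0.018},{"x":0.022,"y":-0.018},{"x":0.022,"y":-0.018},{"x":0.022,"y":-0.018},{"x":0.022,"y":-0.018},{"x":0.022,"y":-0.018},{"x":0.022,"y":-0.018},{"x":0.0205,"y":-0.012,"z":-0.03},{"z":-0.03},{"z":-0.03},{},{}]' 20
```

```text
invalid input at $[0]: expected keys x, y, z, twist, claw
```

```bash
python3 -m jog '[{"x":0.022,"y":-0.018,"z":0,"twist":5,"claw":127},{"x":0.022,"y":-0.018,"z":0,"twist":5,"claw":127},{"x":0.022,"y":-0.018,"z":0,"twist":5,"claw":127},{"x":0.022,"y":-0.018,"z":0,"twist":5,"claw":127},{"x":0.022,"y":-0.018,"z":0,"twist":5,"claw":127},{"x":0.022,"y":-0.018,"z":0,"twist":4.8,"claw":127},{"x":0.022,"y":-0.018,"z":0,"twist":0,"claw":127},{"x":0.022,"y":-0.018,"z":0,"twist":0,"claw":127},{"x":0.022,"y":-0.018,"z":0,"twist":0,"claw":127},{"x":0.022,"y":-0.018,"z":0,"twist":0,"claw":127},{"x":0.022,"y":-0.018,"z":0,"twist":0,"claw":127},{"x":0.022,"y":-0.018,"z":0,"twist":0,"claw":127},{"x":0.022,"y":-0.018,"z":0,"twist":0,"claw":127},{"x":0.022,"y":-0.018,"z":0,"twist":0,"claw":127},{"x":0.022,"y":-0.018,"z":0,"twist":0,"claw":127},{"x":0.0205,"y":-0.012,"z":-0.03,"twist":0,"claw":127},{"x":0,"y":0,"z":-0.03,"twist":0,"claw":127},{"x":0,"y":0,"z":-0.03,"twist":0,"claw":127},{"x":0,"y":0,"z":0,"twist":0,"claw":127},{"x":0,"y":0,"z":0,"twist":0,"claw":127}]' 20
```

```text
time: 2.87
tool_pos: [0.478, 0.278, 0.1234]
eef_rot: [-180.0, -0.2, -163.1]
ft_force: [-0.1, -0.4, 1.4]
grip_width: 0.046
```

```bash
python3 -m jog '[{"x":0,"y":0,"z":-0.025,"twist":0,"claw":127},{"x":0,"y":0,"z":-0.025,"twist":0,"claw":127},{"x":0,"y":0,"z":-0.02,"twist":0,"claw":127},{"x":0,"y":0,"z":-0.012,"twist":0,"claw":127},{"x":0,"y":0,"z":-0.008,"twist":0,"claw":127},{"x":0,"y":0,"z":0,"twist":0,"claw":127},{"x":0,"y":0,"z":0,"twist":0,"claw":127},{"x":0,"y":0,"z":0,"twist":0,"claw":127}]'
python3 - <<'E'
from h import *
im,d=robot.get_image("scene"); c=im[170:290,260:440]; cv2.imwrite("pics/s1.png",cv2.resize(c,None,fx=4,fy=4,interpolation=cv2.INTER_CUBIC))
print(robot.state()["tool_pos"], toL(robot.state()["tool_pos"]))
E
```

```text
time: 3.53
tool_pos: [0.4807, 0.2789, 0.0364]
eef_rot: [180.0, 0.2, -163.1]
ft_force: [-0.4, 0.5, 0.5]
grip_width: 0.0464
[0.48055803 0.27885697 0.03630885] [-0.09057087  0.03745249]
```

View pics/s1.png

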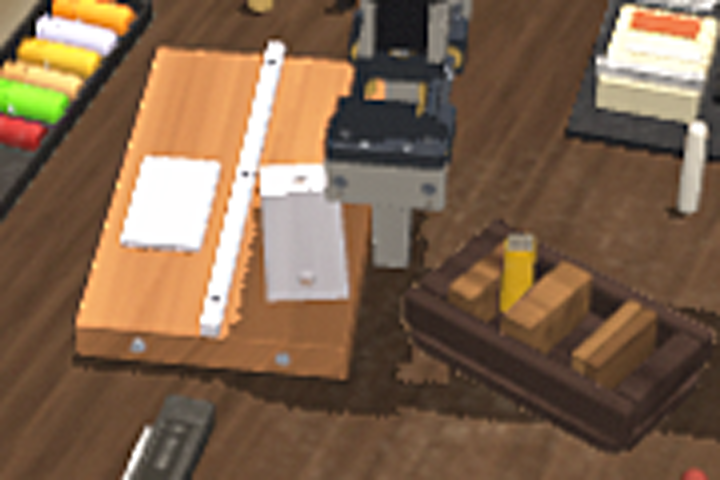

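The fingers stand clear of the plate's outer side. I'll lower about 3 mm and push slowly.

```bash
python3 -m jog '[{"x":0,"y":0,"z":-0.0033,"twist":0,"claw":127},{"x":0,"y":0,"z":0,"twist":0,"claw":127},{"x":0.0029,"y":0.0009,"z":0,"twist":0,"claw":127},{"x":0.0029,"y":0.0009,"z":0,"twist":0,"claw":127},{"x":0.0029,"y":0.0009,"z":0,"twist":0,"claw":127},{"x":0.0019,"y":0.0006,"z":0,"twist":0,"claw":127},{"x":0.0019,"y":0.0006,"z":0,"twist":0,"claw":127},{"x":0.0019,"y":0.0006,"z":0,"twist":0,"claw":127},{"x":0.0019,"y":0.0006,"z":0,"twist":0,"claw":127},{"x":0.0019,"y":0.0006,"z":0,"twist":0,"claw":127},{"x":0.0019,"y":0.0006,"z":0,"twist":0,"claw":127},{"x":0.0019,"y":0.0006,"z":0,"twist":0,"claw":127},{"x":0.0019,"y":0.0006,"z":0,"twist":0,"claw":127},{"x":0,"y":0,"z":0,"twist":0,"claw":127},{"x":0,"y":0,"z":0,"twist":0,"claw":127}]'
python3 - <<'E'
from h import *
s=robot.state(); print(s["tool_pos"], toL(s["tool_pos"]),s["ft_force"])
im,d=robot.get_image("scene"); c=im[170:290,260:440]; cv2.imwrite("pics/s2.png",cv2.resize(c,None,fx=4,fy=4,interpolation=cv2.INTER_CUBIC))
E
```

```text
time: 4.83
tool_pos: [0.5035, 0.2859, 0.0313]
eef_rot: [-180.0, 0.0, -163.1]
ft_force: [0.7, 0.7, 0.1]
grip_width: 0.0462
[0.5034675  0.28589862 0.03134404] [-0.0666038   0.03754275] [0.7343334  0.66323942 0.0550523 ]
```

View pics/s2.png

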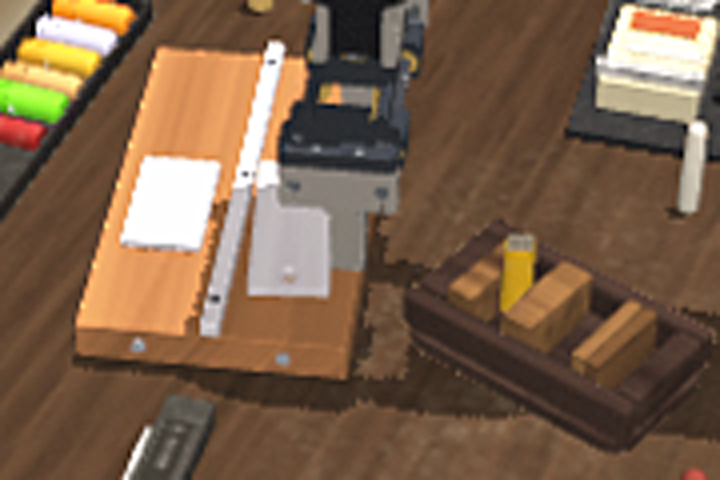

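The plate is turning as intended and now lies almost parallel to the rib, with a small gap. I'll keep going.

```bash
python3 -m jog '[{"x":0.001,"y":0.0003,"z":0.001,"twist":0,"claw":127},{"x":0.001,"y":0.0003,"z":0,"twist":0,"claw":127},{"x":0.001,"y":0.0003,"z":0,"twist":0,"claw":127},{"x":0.001,"y":0.0003,"z":0,"twist":0,"claw":127},{"x":0.001,"y":0.0003,"z":0,"twist":0,"claw":127},{"x":0,"y":0,"z":0,"twist":0,"claw":127},{"x":0,"y":0,"z":0,"twist":0,"claw":127}]'
python3 - <<'E'
from h import *
s=robot.state(); print(s["tool_pos"], toL(s["tool_pos"]),s["ft_force"])
E
```

```text
time: 5.47
tool_pos: [0.5083, 0.2874, 0.0323]
eef_rot: [-180.0, 0.0, -163.1]
ft_force: [-0.7, 0.1, 0.6]
grip_width: 0.0459
[0.50833561 0.28743091 0.03234127] [-0.06150051  0.03759636] [-0.68899027  0.09839077  0.57724188]
```

```bash
for i in 1; do python3 -m jog '[{"x":0.0005,"y":0.00015,"z":0,"twist":0,"claw":127},{"x":0.0005,"y":0.00015,"z":0,"twist":0,"claw":127},{"x":0,"y":0,"z":0,"twist":0,"claw":127}]';  python3 -m jog '[{"x":0.0005,"y":0.00015,"z":0,"twist":0,"claw":127},{"x":0,"y":0,"z":0,"twist":0,"claw":127}]'; done
python3 - <<'E'
from h import *
s=robot.state(); print(s["tool_pos"], toL(s["tool_pos"]),s["ft_force"])
im,d=robot.get_image("scene"); c=im[170:290,260:440]; cv2.imwrite("pics/s3.png",cv2.resize(c,None,fx=4,fy=4,interpolation=cv2.INTER_CUBIC))
E
```

```text
time: 5.72
tool_pos: [0.5091, 0.2877, 0.0323]
eef_rot: [180.0, -0.0, -163.1]
ft_force: [-0.3, -0.1, -0.7]
grip_width: 0.0462
time: 5.88
tool_pos: [0.5097, 0.2879, 0.0323]
eef_rot: [180.0, -0.0, -163.1]
ft_force: [-2.9, -0.0, -0.3]
grip_width: 0.0461
[0.50966922 0.28785789 0.03229432] [-0.06010039  0.03761795] [-2.89414049 -0.01502846 -0.27483498]
```

View pics/s3.png

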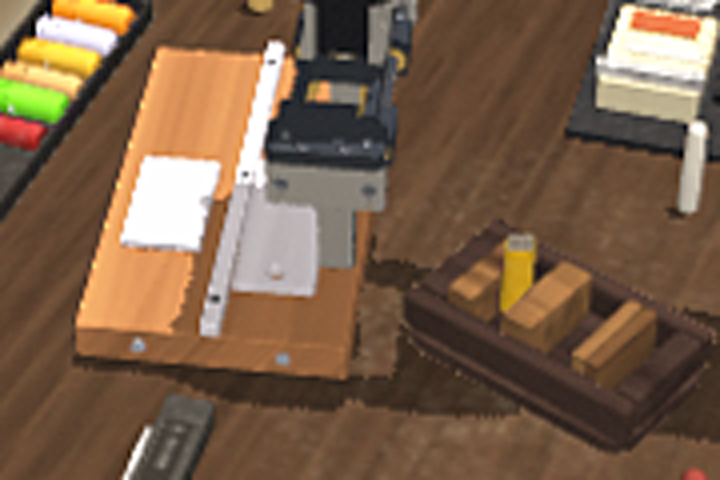

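Contact with the rib is beginning (-2.9 N, fingers 60 mm off the rib line). I'll press in a little more.

```bash
python3 -m jog '[{"x":0.0005,"y":0.00015,"z":0,"twist":0,"claw":127},{"x":0,"y":0,"z":0,"twist":0,"claw":127},{"x":0,"y":0,"z":0,"twist":0,"claw":127}]';  python3 -m jog '[{"x":0.0003,"y":0.0001,"z":0,"twist":0,"claw":127},{"x":0,"y":0,"z":0,"twist":0,"claw":127},{"x":0,"y":0,"z":0,"twist":0,"claw":127}]'
python3 - <<'E'
from h import *
s=robot.state(); print(s["tool_pos"], toL(s["tool_pos"]),s["ft_force"],s["wrist_torque"])
E
```

```text
time: 6.18
tool_pos: [0.5102, 0.288, 0.0323]
eef_rot: [-180.0, 0.0, -163.1]
ft_force: [-1.9, 0.3, 0.6]
grip_width: 0.0461
time: 6.43
tool_pos: [0.5105, 0.2881, 0.0323]
eef_rot: [-180.0, 0.0, -163.1]
ft_force: [-1.8, -0.1, 1.2]
grip_width: 0.0461
[0.51047481 0.28807458 0.03230578] [-0.05926658  0.03759154] [-1.79434929 -0.10989112  1.19991854] [0.10004769 0.23631467 0.01849951]
```

```bash
J='{"x":0.0005,"y":0.00015,"z":0,"twist":0,"claw":127}'; python3 -m jog '[{"x":0.0005,"y":0.00015,"z":0,"twist":0,"claw":127},{"x":0,"y":0,"z":0,"twist":0,"claw":127}]';  python3 -m jog '[{"x":0.0005,"y":0.00015,"z":0,"twist":0,"claw":127},{"x":0,"y":0,"z":0,"twist":0,"claw":127},{"x":0,"y":0,"z":0,"twist":0,"claw":127}]'
python3 - <<'E'
from h import *
s=robot.state(); print(s["tool_pos"], toL(s["tool_pos"]),s["ft_force"],s["wrist_torque"])
E
```

```text
time: 6.6
tool_pos: [0.5109, 0.2882, 0.0323]
eef_rot: [-180.0, -0.0, -163.1]
ft_force: [-2.2, -0.7, 0.0]
grip_width: 0.046
time: 6.85
tool_pos: [0.5111, 0.2883, 0.0322]
eef_rot: [-180.0, -0.1, -163.1]
ft_force: [-3.5, -1.8, 2.2]
grip_width: 0.0457
[0.5110579  0.28826968 0.03221755] [-0.05865197  0.03760903] [-3.46291202 -1.82720847  2.15325074] [-0.083364    0.63282914 -0.00598418]
```

```bash
python3 -m jog '[{"x":0.0005,"y":0.00015,"z":0,"twist":0,"claw":127},{"x":0,"y":0,"z":0,"twist":0,"claw":127}]';  python3 -m jog '[{"x":0.0003,"y":0.0001,"z":0,"twist":0,"claw":127},{"x":0,"y":0,"z":0,"twist":0,"claw":127},{"x":0,"y":0,"z":0,"twist":0,"claw":127}]'
python3 - <<'E'
from h import *
s=robot.state(); print(toL(s["tool_pos"]),s["ft_force"],s["wrist_torque"])
E
```

```text
time: 7.02
tool_pos: [0.5112, 0.2883, 0.0322]
eef_rot: [-180.0, -0.1, -163.1]
ft_force: [-5.6, -1.6, 3.0]
grip_width: 0.0459
time: 7.27
tool_pos: [0.5112, 0.2883, 0.0322]
eef_rot: [-180.0, -0.2, -163.1]
ft_force: [-5.5, -1.8, 4.9]
grip_width: 0.0462
[-0.05852592  0.03760868] [-5.50515345 -1.83447815  4.8792221 ] [-0.3216846   1.08015514 -0.00530298]
```

Firm contact: the force went from about 2 to 5.5 N while the hand stopped moving. I'll back off, raise the hand, close the fingers and look from above.

```bash
python3 -m jog '[{"x":-0.005,"y":-0.0015,"z":0,"twist":0,"claw":127},{"x":-0.01,"y":-0.003,"z":0,"twist":0,"claw":127},{"x":-0.014,"y":-0.0042,"z":0,"twist":0,"claw":127},{"x":0,"y":0,"z":0.03,"twist":0,"claw":200},{"x":0,"y":0,"z":0.03,"twist":0,"claw":255},{"x":-0.02,"y":0.03,"z":0.02,"twist":0,"claw":255},{"x":-0.02,"y":0.03,"z":0,"twist":0,"claw":255},{"x":-0.01,"y":0.03,"z":0,"twist":0,"claw":255},{"x":0,"y":0.03,"z":0,"twist":0,"claw":255},{"x":0,"y":0.03,"z":0,"twist":0,"claw":255},{"x":0,"y":0,"z":0,"twist":0,"claw":255},{"x":0,"y":0,"z":0,"twist":0,"claw":255}]'
python3 - <<'E'
from h import *
im,d=robot.get_image("top"); c=im[180:285,290:475]; cv2.imwrite("pics/t2.png",cv2.resize(c,None,fx=4,fy=4,interpolation=cv2.INTER_CUBIC))
E
```

```text
time: 8.27
tool_pos: [0.4334, 0.431, 0.1123]
eef_rot: [180.0, 0.1, -163.0]
ft_force: [-0.6, -0.5, -0.7]
grip_width: 0.0005
```

View pics/t2.png

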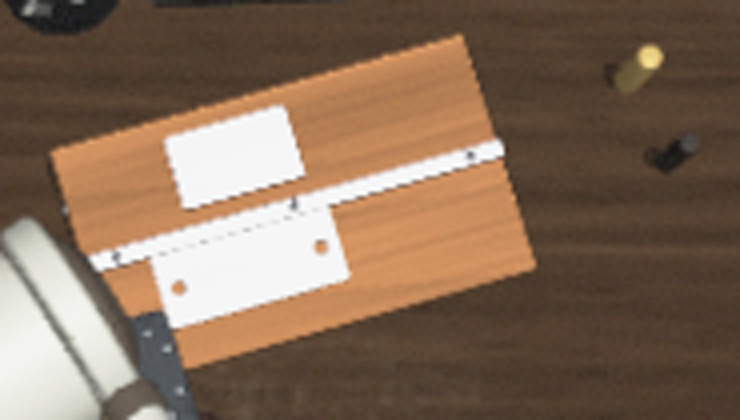

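The plate now lies flush along the rib, with corners at crop pixels (151,262), (333,208), (349,277) and (172,327). Next I'll work out where the end push starts.

```bash
python3 - <<'E'
from h import *
for u,v in((151,262),(333,208),(349,277),(172,327),(179,288),(321,247),(503,148),(536,267)): print((u,v),(toL(px2w("top",290+(u-1.5)/4,180+(v-1.5)/4,.036 if u<500 else .03))*1000).round(1))
s=robot.state(); print(toL(s["tool_pos"]))
for l in((-.0285,.120),): w=toW(l); print(w, w-s["tool_pos"][:2])
E
```

```text
(151, 262) [-8.7 91.2]
(333, 208) [ -7.5 -21.9]
(349, 277) [-49.9 -18.9]
(172, 327) [-49.4  90.1]
(179, 288) [-28.2  79.6]
(321, 247) [-28.   -8.2]
(503, 148) [  -0.  -131.6]
(536, 267) [ -74.4 -128.6]
[-0.0917619   0.19562215]
[0.51600234 0.37586515] [ 0.0824851  -0.05400913]
```

```bash
python3 -m jog '[{"x":0.0203,"y":-0.0123,"z":0,"twist":0,"claw":255},{"x":0.0203,"y":-0.0123,"z":0,"twist":0,"claw":255},{"x":0.0203,"y":-0.0123,"z":0,"twist":0,"claw":255},{"x":0.0203,"y":-0.0123,"z":0,"twist":0,"claw":255},{"x":0,"y":0,"z":-0.025,"twist":0,"claw":255},{"x":0,"y":0,"z":-0.025,"twist":0,"claw":255},{"x":0,"y":0,"z":-0.015,"twist":0,"claw":255},{"x":0,"y":0,"z":-0.011,"twist":0,"claw":255},{"x":0,"y":0,"z":0,"twist":0,"claw":255},{"x":0,"y":0,"z":0,"twist":0,"claw":255},{"x":0,"y":0,"z":0,"twist":0,"claw":255}]'
python3 - <<'E'
from h import *
s=robot.state(); print(toL(s["tool_pos"]),s["tool_pos"],s["ft_force"])
E
```

```text
time: 9.23
tool_pos: [0.5155, 0.3809, 0.0378]
eef_rot: [180.0, 0.1, -163.2]
ft_force: [-0.4, 0.5, -0.6]
grip_width: 0.0003
[-0.02750182  0.12491707] [0.51553062 0.38086028 0.03783025] [-0.38693741  0.52051595 -0.61479002]
```

```bash
python3 -m jog '[{"x":0,"y":0,"z":-0.0045,"twist":0,"claw":255},{"x":0,"y":0,"z":0,"twist":0,"claw":255},{"x":0,"y":0,"z":0,"twist":0,"claw":255},{"x":0.0006,"y":-0.0019,"z":0,"twist":0,"claw":255},{"x":0.0006,"y":-0.0019,"z":0,"twist":0,"claw":255},{"x":0.0009,"y":-0.0029,"z":0,"twist":0,"claw":255},{"x":0.0009,"y":-0.0029,"z":0,"twist":0,"claw":255},{"x":0.0009,"y":-0.0029,"z":0,"twist":0,"claw":255},{"x":0.0009,"y":-0.0029,"z":0,"twist":0,"claw":255},{"x":0.0009,"y":-0.0029,"z":0,"twist":0,"claw":255},{"x":0.0009,"y":-0.0029,"z":0,"twist":0,"claw":255},{"x":0.0009,"y":-0.0029,"z":0,"twist":0,"claw":255},{"x":0.0009,"y":-0.0029,"z":0,"twist":0,"claw":255},{"x":0.0009,"y":-0.0029,"z":0,"twist":0,"claw":255},{"x":0.0009,"y":-0.0029,"z":0,"twist":0,"claw":255}]'
python3 - <<'E'
from h import *
s=robot.state(); print(toL(s["tool_pos"]),s["tool_pos"],s["ft_force"])
im,d=robot.get_image("scene"); c=im[170:290,260:440]; cv2.imwrite("pics/s4.png",cv2.resize(c,None,fx=4,fy=4,interpolation=cv2.INTER_CUBIC))
E
```

```text
time: 10.48
tool_pos: [0.5247, 0.3478, 0.0318]
eef_rot: [180.0, -0.0, -163.1]
ft_force: [-0.3, 1.2, 0.6]
grip_width: 0.0005
[-0.02836946  0.09063068] [0.52465027 0.3477976  0.03184851] [-0.29324673  1.22345314  0.55358509]
```

View pics/s4.png

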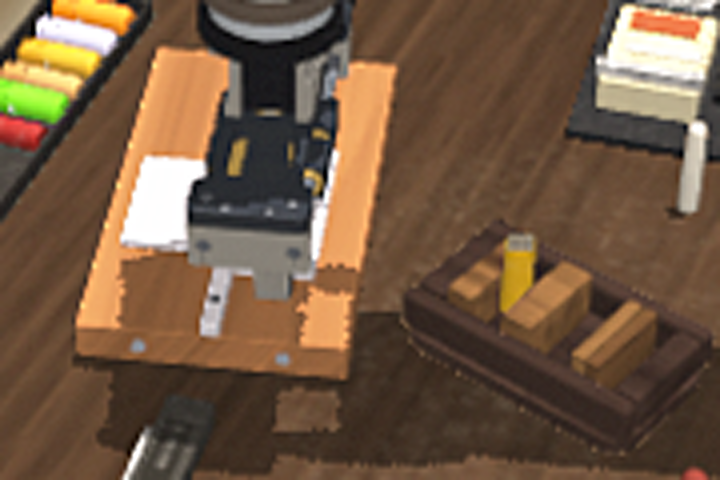

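The hand is behind the plate, pushing, with low force. I'll continue.

```bash
python3 -m jog '[{"x":0.0012,"y":-0.0038,"z":0.0007,"twist":0,"claw":255},{"x":0.0012,"y":-0.0038,"z":0,"twist":0,"claw":255},{"x":0.0012,"y":-0.0038,"z":0,"twist":0,"claw":255},{"x":0.0012,"y":-0.0038,"z":0,"twist":0,"claw":255},{"x":0.0012,"y":-0.0038,"z":0,"twist":0,"claw":255},{"x":0.0012,"y":-0.0038,"z":0,"twist":0,"claw":255},{"x":0.0012,"y":-0.0038,"z":0,"twist":0,"claw":255},{"x":0.0012,"y":-0.0038,"z":0,"twist":0,"claw":255},{"x":0.0012,"y":-0.0038,"z":0,"twist":0,"claw":255},{"x":0.0012,"y":-0.0038,"z":0,"twist":0,"claw":255},{"x":0.0012,"y":-0.0038,"z":0,"twist":0,"claw":255},{"x":0.0012,"y":-0.0038,"z":0,"twist":0,"claw":255},{"x":0.0012,"y":-0.0038,"z":0,"twist":0,"claw":255},{"x":0.0012,"y":-0.0038,"z":0,"twist":0,"claw":255},{"x":0.0012,"y":-0.0038,"z":0,"twist":0,"claw":255},{"x":0,"y":0,"z":0,"twist":0,"claw":255}]'
python3 - <<'E'
from h import *
s=robot.state(); print(toL(s["tool_pos"]),s["tool_pos"],s["ft_force"])
im,d=robot.get_image("top"); c=im[180:285,290:475]; cv2.imwrite("pics/t3.png",cv2.resize(c,None,fx=4,fy=4,interpolation=cv2.INTER_CUBIC))
E
```

```text
time: 11.87
tool_pos: [0.5424, 0.2902, 0.0324]
eef_rot: [-180.0, -0.1, -163.2]
ft_force: [-3.4, 2.5, 2.7]
grip_width: 0.0009
[-0.02808265  0.03033636] [0.54242223 0.29018123 0.03241634] [-3.44852807  2.50452572  2.71459052]
```

View pics/t3.png

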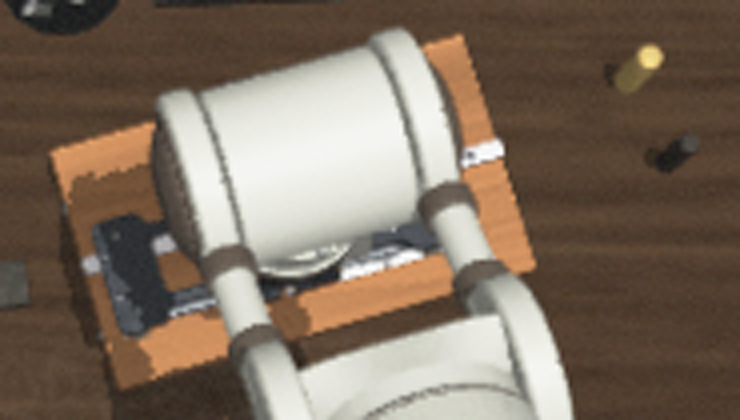

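Most of the plate is hidden by the arm, but its outer edge shows around (340,280)–(437,250), still parallel to the rib. I'll go on to just short of the target.

```bash
python3 -m jog '[{"x":0.0011,"y":-0.0038,"z":0.0003,"twist":0,"claw":255},{"x":0.0011,"y":-0.0038,"z":0,"twist":0,"claw":255},{"x":0.0011,"y":-0.0038,"z":0,"twist":0,"claw":255},{"x":0.0011,"y":-0.0038,"z":0,"twist":0,"claw":255},{"x":0.0011,"y":-0.0038,"z":0,"twist":0,"claw":255},{"x":0.0011,"y":-0.0038,"z":0,"twist":0,"claw":255},{"x":0.0011,"y":-0.0038,"z":0,"twist":0,"claw":255},{"x":0.0011,"y":-0.0038,"z":0,"twist":0,"claw":255},{"x":0.0011,"y":-0.0038,"z":0,"twist":0,"claw":255},{"x":0.0011,"y":-0.0038,"z":0,"twist":0,"claw":255},{"x":0.0011,"y":-0.0038,"z":0,"twist":0,"claw":255},{"x":0.0011,"y":-0.0038,"z":0,"twist":0,"claw":255},{"x":0.0011,"y":-0.0038,"z":0,"twist":0,"claw":255},{"x":0,"y":0,"z":0,"twist":0,"claw":255},{"x":0,"y":0,"z":0,"twist":0,"claw":255}]'
python3 - <<'E'
from h import *
s=robot.state(); print(toL(s["tool_pos"]),s["tool_pos"],s["ft_force"])
im,d=robot.get_image("top"); c=im[180:285,290:475]; c=cv2.resize(c,None,fx=4,fy=4,interpolation=cv2.INTER_CUBIC)[:,240:]
im,d=robot.get_image("scene"); e=cv2.resize(im[140:245,285:360],None,fx=4,fy=4,interpolation=cv2.INTER_CUBIC)
cv2.imwrite("pics/t4.png",np.hstack([c,e]))
for n in("top","scene"):
  for a in robot.tip_of(n,"plate_lead")[:2]: print(n,a,(toL(px2w(n,a["position"][1],a["position"][0],.03))*1000).round(1))
E
```

```text
time: 13.17
tool_pos: [0.5571, 0.241, 0.0328]
eef_rot: [-180.0, 0.0, -163.2]
ft_force: [0.3, 1.2, 1.0]
grip_width: 0.0007
[-0.0282651  -0.02097155] [0.55713724 0.24102838 0.03280515] [0.267539   1.20599709 1.00435169]
top {'position': [300.2, 167.1], 'conf': 0.96} [-28.9 487.6]
top {'position': [343.7, 245.6], 'conf': 0.82} [-176.9  337.2]
scene {'position': [348.5, 390.7], 'conf': 0.81} [-181.2  366.4]
scene {'position': [182.2, 341.5], 'conf': 0.64} [ -27.2 -140.8]
```

View pics/t4.png

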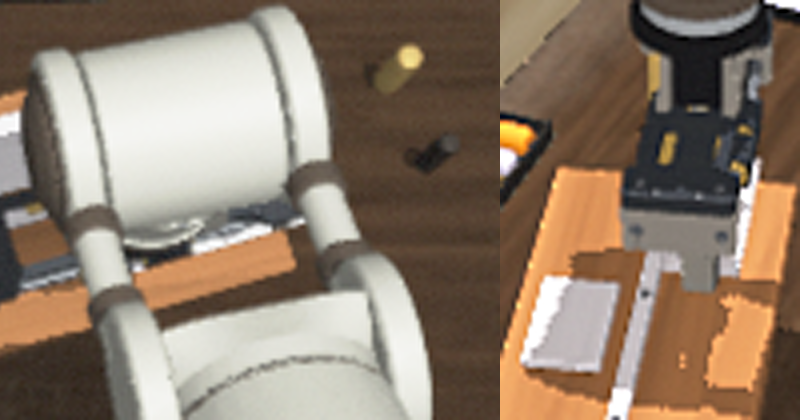

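The lead end is just past the ledge end. The network puts it at y = -140.8 in the scene view, about 11 mm out, and the top crop agrees. I'll push 22 mm more, then take the hand off and measure.

```bash
python3 -m jog '[{"x":0.0006,"y":-0.0019,"z":0,"twist":0,"claw":255},{"x":0.0009,"y":-0.0029,"z":0,"twist":0,"claw":255},{"x":0.0009,"y":-0.0029,"z":0,"twist":0,"claw":255},{"x":0.0009,"y":-0.0029,"z":0,"twist":0,"claw":255},{"x":0.0009,"y":-0.0029,"z":0,"twist":0,"claw":255},{"x":0.0009,"y":-0.0029,"z":0,"twist":0,"claw":255},{"x":0.0006,"y":-0.0019,"z":0,"twist":0,"claw":255},{"x":0.0006,"y":-0.0019,"z":0,"twist":0,"claw":255},{"x":0.0003,"y":-0.001,"z":0,"twist":0,"claw":255},{"x":0,"y":0,"z":0,"twist":0,"claw":255},{"x":0,"y":0,"z":0,"twist":0,"claw":255},{"x":0,"y":0,"z":0,"twist":0,"claw":255}]'
python3 -m jog '[{"x":-0.003,"y":0.01,"z":0,"twist":0,"claw":255},{"x":-0.005,"y":0.016,"z":0,"twist":0,"claw":255},{"x":0,"y":0,"z":0.03,"twist":0,"claw":255},{"x":0,"y":0,"z":0.035,"twist":0,"claw":255},{"x":-0.03,"y":0.025,"z":0.02,"twist":0,"claw":255},{"x":-0.03,"y":0.025,"z":0,"twist":0,"claw":255},{"x":-0.03,"y":0.025,"z":0,"twist":0,"claw":255},{"x":-0.02,"y":0.03,"z":0,"twist":0,"claw":255},{"x":-0.02,"y":0.03,"z":0,"twist":0,"claw":255},{"x":0,"y":0.03,"z":0,"twist":0,"claw":255},{"x":0,"y":0.03,"z":0,"twist":0,"claw":255},{"x":0,"y":0,"z":0,"twist":0,"claw":255},{"x":0,"y":0,"z":0,"twist":0,"claw":255}]'
python3 - <<'E'
from h import *
im,d=robot.get_image("top"); c=im[180:285,290:475]; cv2.imwrite("pics/t5.png",cv2.resize(c,None,fx=4,fy=4,interpolation=cv2.INTER_CUBIC))
for n in("top","scene"):
  if n=="scene": robot.get_image(n)
  for th in ("plate_lead","label_plate","short_plate"):
   for a in robot.tip_of(n,th)[:3]: print(n,th,a,(toL(px2w(n,a["position"][1],a["position"][0],.03))*1000).round(1))
E
```

```text
time: 14.37
tool_pos: [0.5636, 0.2202, 0.0328]
eef_rot: [-180.0, -0.0, -163.1]
ft_force: [0.9, 0.2, 0.2]
grip_width: 0.0001
time: 15.45
tool_pos: [0.4262, 0.4414, 0.1166]
eef_rot: [-180.0, -0.0, -163.0]
ft_force: [0.4, -0.5, -0.2]
grip_width: 0.0002
top plate_lead {'position': [223.2, 432.0], 'conf': 0.78} [ -26.4 -165. ]
top plate_lead {'position': [348.0, 245.9], 'conf': 0.62} [-186.6  339.1]
top plate_lead {'position': [298.5, 169.6], 'conf': 0.57} [-26.7 481. ]
top label_plate {'position': [338.2, 266.3], 'conf': 0.91} [-178.2  287.9]
top label_plate {'position': [231.4, 408.9], 'conf': 0.85} [ -30.1 -105.8]
top label_plate {'position': [278.6, 176.1], 'conf': 0.81} [ 14.5 455.2]
top short_plate {'position': [216.5, 345.1], 'conf': 0.88} [47.1 30.5]
scene plate_lead {'position': [405.3, 292.9], 'conf': 0.95} [-24.1 510.6]
scene plate_lead {'position': [354.9, 393.5], 'conf': 0.94} [-187.2  380.5]
scene plate_lead {'position': [176.0, 342.9], 'conf': 0.51} [ -27.5 -167.6]
scene label_plate {'position': [386.3, 279.4], 'conf': 0.95} [  6.4 475.7]
scene label_plate {'position': [193.4, 337.1], 'conf': 0.84} [-22.3 -93.6]
scene label_plate {'position': [326.2, 385.6], 'conf': 0.78} [-168.1  313.7]
scene short_plate {'position': [218.0, 301.2], 'conf': 0.61} [48.3 10.7]
scene short_plate {'position': [189.1, 339.8], 'conf': 0.27} [ -26.6 -111.8]
```

View pics/t5.png

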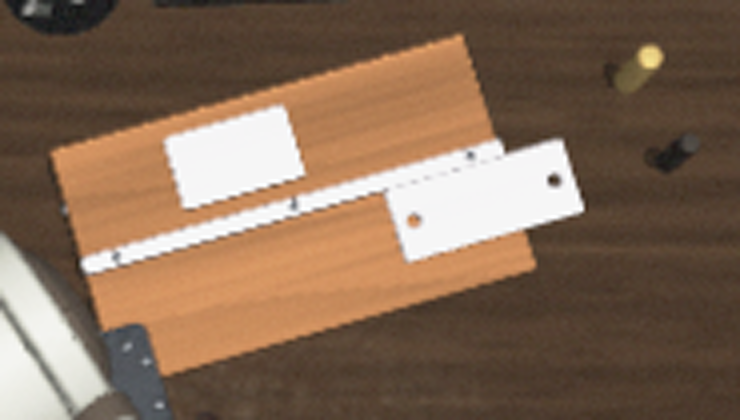

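The plate lies along the rib with its lead end about 35 mm out: holes at (414,220) and (554,180), lead edge from (562,140) to (584,210). The short plate and the seals are where they were. I'll hand it in.

```bash
python3 - <<'E'
from h import *
for u,v in((562,140),(584,210),(388,190),(408,262),(414,220),(554,180)): print((toL(px2w("top",290+(u-1.5)/4,180+(v-1.5)/4,.036))*1000).round(1))
print(robot.close_job())
E
```

```text
[  -6.1 -165.6]
[ -50.2 -165.1]
[ -6.2 -56.6]
[-51.  -55.2]
[-27.8 -66.1]
[ -27.9 -153.5]
the job is handed in; nothing more can be done
None
```

The job is done and handed in. The label plate lies flat along the rib with about 35 mm sticking out past the ledge's right-hand end. `close_job` gives no verdict.

- **Sideways push:** I pushed the plate's long side with two half-open fingertips until it sat flush against the rib, at about 6 N.
- **Push along the rib:** I closed the fingers and pushed on the plate's back end, with at most about 5 N at the checks. Then I took the hand back and up, clear of the plate.

**Last checks:**
- **Overhang:** the plate's corners in the top picture put the lead end 35 mm past the ledge end. The networks gave 35 mm from above and 38 mm from the scene camera; the allowed range is 25–49 mm.
- **Position and angle:** the plate's centre is about 28 mm from the rib's middle line (27.5 mm is flush), and it lies parallel to the rib within about 0.01 rad.
- **Other things:** the short plate and both seals looked unmoved in the last top picture. The whetstone was out of that crop, so I did not check it at the end; the hand stayed above it.

**Disagreements:**
- At the start I measured the plate as 9–10° askew, more than the stated 0.12 rad (7°); this did not affect the result.
- The networks also reported the red and purple look-alikes as the label plate, and I ignored those.
- For the short plate the scene camera's network was about 20 mm off the top camera's, with low confidence; the picture itself showed it unmoved.

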